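Hang the bracket on the locking peg and latch the keeper

TASK

Take the blue bracket out of the wooden slot block and hang it by its window on the twin-rod peg of the red stand. Then press the yellow pad of the stand's sprung keeper lever gently down until its catch holds it, so that the keeper's nose stands up in front of the bracket; do not force the lever hard against its stop, and leave the other things as they are.

Things in the scene. Friction and masses are not known exactly. Their poses are not given: they have to be found in the camera images.
- stand: Red locking-peg stand fixed to the bench, base plate 110 x 250 x 12. Origin on the bench under its post (46 x 28, top at z 154). The peg points along its +y: two level steel rods, 10 diameter, side by side (30 wide over both), from the post out to y = +86, tops at z 150. The keeper lever's front arm lies between and under the rods (down to z 117); the window goes over all.
- peg_mid (a point): Point on top of the rods, midway between them, 48 out from the stand's origin along its +y: a good place for the bracket to hang
- cheeks (a point): Middle of the upper edges (z 128) of two red upright cheek plates beside the lever's tail, stand x within 23, y from -54 to -90. The catch hidden between them is set at a different height every time, not measurable: it locks at a lever angle somewhere from 0.27 to 0.43, and a hard bumper stops the lever only about 0.03 rad past that (at 0.30 to 0.46). Feel for it: no fixed depth suits all
- hinge (a point): Centre of the lever's level hinge in the post, along the stand's x axis, 125 above the bench. It does not move with the lever
- keeper (a joint): Angle (rad) of the keeper lever about its hinge. 0 = unlatched, tail raised, held by a return spring; positive = tail pressed down, nose up. Latched, it stays above 0.25 when let go; otherwise it springs back to 0
- pad_top (a point): Centre of the top of the yellow pad (34 x 34, 8 thick) on the lever's tail, about 120 from the hinge towards the stand's -y, moving with the lever. At joint 0 it is 42 above the hinge, sloping up 0.31 rad outwards. Push down with closed fingertips: 5 N at first, 10 to 17 N over the pawl, then a drop to 7 to 10 N; the catch locks about 0.1 rad after the drop, then the bumper. Over 35 N damages it
- nose_tip (a point): Top of the yellow nose at the front end of the keeper lever, between the rods' ends (stand y = +86): just below the rods' tops when unlatched, about 20 or more above them when latched
- bracket: Blue flat steel bracket, 84 wide (x), 8 thick (y), 160 tall (z), 0.2 to 0.45 kg, upright in one of the two slots, underside 10 above the bench, 1.5 play each side. Origin at the centre of its underside. A rectangular window (eye) 50 wide x 44 high lies 66 to 110 above the underside; the 50 of solid plate above it can be gripped across the thickness from above
- eye (a point): Middle of the upper edge of the bracket's window, 110 above its underside: this edge rests on the rods when it hangs
- rack: Wooden slot block fixed to the bench, 110 x 170, two open-ended slots 11 wide running along its x, at y = -45 and +45; slot floor at z 10, walls 14 thick up to z 55. Origin on the bench under its centre
- blank: Bystander: dark steel plate without a window, 84 x 8 x 160, 0.3 kg, standing in the other slot
- red_bottle: Bystander: red bottle, 44 diameter, 110 high, origin at the centre of its underside
- jar: Bystander: clear jar with a red lid, 80 diameter, 100 high, origin at the centre of its underside

How it is judged:
By the outcome, as a careful person would: the job done as asked, in the order asked, and still so for the second after the job is handed in, with the robot touching nothing.
It also fails if it takes over 58 s, if anything falls off the work surface, if the arm or the gripper's body presses on something with over 40 N, if the wrist force passes 120 N, or if a joint passes its speed limit or range.

ROBOT

A 6-joint arm with a two-finger parallel gripper is mounted at the origin on the work surface. World frame = base frame: x ahead of the robot, y to its left, z up, the work surface at z = 0. Lengths are in m, angles in rad, forces in N, time in s.
With the tool pointing down it reaches from about 0.4 to 0.825 m from the base axis. Payload 7 kg.
Tool frame: the origin (TCP) lies between the finger pads; the fingertips stand 8 mm ahead of it and the grasp point (between the pads) lies 11 mm behind it; z points along the fingers, y is the line along which they close (so a half turn about z gives the same grasp; the last joint's range is limited). The gripper opens to 88 mm and grips with 3 to 60 N. Pads are 19 mm wide; open, the fingers measure 130 mm over their backs; the gripper's body (78 mm by 193 mm) begins 47 mm behind the grasp point.
Start: joints at [-1.036, 0.359, 0.012, 0, -1.224, -0.288], TCP at [0.165, -0.655, 0.235] pointing down, gripper open.
Joint ranges: [-3.07, 3.07], [-1.43, 2.12], [-1.02, 1.25], [-3.03, 1.67], [-3.05, -0], [-3.03, 3.03]. Speed limits (rad/s): [2.39, 2.39, 3.01, 3.14, 3.14, 3.14].

INTERFACE

Orientations are given as a unit quaternion [w, x, y, z].
In Python, from bench import ctrl gives the robot as it stands.
- The arm moves only by the shell command python3 -m inch 'ROWS'. ROWS is JSON, a list of rows, each a list of 7 numbers: the opening in per cent of the stroke, from 0 (shut) to 100 (fully open), then the shift along the tool's x, y, z in mm, then the turn, a rotation vector about the tool's x, y, z in degrees. A call has 1 to 10 rows; each row shifts and turns the commanded pose from where the row before left it, along the tool's axes as they then stand; what a row does not reach is not made up. A row lasts 1/10 s, in which the tool goes at most 50 mm and 8.59 degrees, less where a joint would pass 70% of its speed; a pose out of reach is approached as far as the arm can. A call is refused whole if a number of a shift passes 50 or a number of a turn 8.59, either way. A call with a gripper value outside its range is refused whole. The fingers move at their own pace and stop on an object; the grip force is fixed at half the most. Time passes only in rows, so rows that do not move let the fingers close. It gives the time, the measured TCP pose, the force, the opening and the grip force at its end, in the units of the state.
- ctrl.state(): the state, without advancing time (a new reading comes with each control period).
- ctrl.get_image(name): name is "scene" or "top" or "wrist"; returns the picture (384x512x3 uint8, blue, green, red); there is no depth.
- ctrl.camera_model(name): a dict with "mtx" (3x3 intrinsics, pixels), "position" and "rotation" of the camera in the world; the wrist camera has in their place "mount" (4x4, takes a point from camera to tool coordinates, whose origin is the TCP and whose axes are the flange's). Camera axes: x right, y down, z forward; pixel columns grow to the right and rows downward; lengths in m; the calibration is good to about 2 mm. A picture is of the moment at which its call begins: read the wrist's pose just before it. camera_model takes no time and is no camera call.
- ctrl.sign_off(): hands the job in; it is judged then, once.
Trained networks look in the newest picture that a camera, given by its name, has taken for a name from the list of things; names that differ only in an ending like _2 or _b are one class to them, and where a whole thing is asked for, a point or a joint stands for the part that bears it (a point fixed in the world has none). Each returns a list of dicts, best first, with "p" (0 to 1); they miss things now and then, are a little off and sometimes report something else, mostly with a low value. They report only what shows in the picture. A call takes as long as a camera call.
- ctrl.look_for(name, camera): "extent" ([left, top, right, bottom] in pixels, round what is visible of it).
The state is a dict: "time_s": time; "joints": joint angles; "joint_velocities": joint speeds; "tau": joint torques, N m; "eef_pos": TCP position; "tcp_rot": TCP orientation; "force": force on the tool from outside, world axes, zero at the start; "ft_torque": the same for the moment, N m; "finger_gap": finger opening in m; "finger_force": force on a finger pad.
Only numpy, scipy, OpenCV 4.12 (cv2) and the standard library are available. Lean on these libraries where they do the work, as an engineer would, in place of code of your own. Each camera call takes 0.05 s, during which the arm holds its last target. There are 200 camera calls.

## Working session

There is one attempt and no reset: what is moved stays moved. The work goes in short steps, Python scripts to look and compute and a shell command to move; the robot and the scene stay as the last step left them, time stands still between calls to the robot, and variables do not carry over. Pictures are saved under pics/ and viewed, at most 10 in all, crops included, and the job is handed in when it is done.

```bash
ls; mkdir -p pics
python3 - <<'E'
from bench import ctrl
import cv2,numpy as np
print(ctrl.state())
a=ctrl.get_image("scene");b=ctrl.get_image("top")
cv2.imwrite("pics/a.png",np.vstack([cv2.resize(np.hstack([a,b]),(800,300))]))
cv2.imwrite("pics/top.png",cv2.resize(b,(768,576)));cv2.imwrite("pics/scene.png",cv2.resize(a,(768,576)))
for c in("scene","top"):
    m=ctrl.camera_model(c);print(c,m)
    for n in("stand","bracket","rack","blank","pad_top","nose_tip","eye","red_bottle","jar","cheeks","peg_mid"):
        r=ctrl.look_for(n,c);print(n,[(x["p"],np.round(x["extent"]).tolist()) for x in r[:2]])
E
```

```text
pics
{'time_s': 0.0, 'joints': array([-1.03590052e+00,  3.59415302e-01,  1.10537863e-02, -3.45666976e-04,
       -1.22409407e+00, -2.88092913e-01]), 'joint_velocities': array([ 6.57314391e-04, -1.11064364e-03, -1.00387186e-03,  1.53567260e-03,
        1.01085266e-05, -1.13006748e-03]), 'tau': array([-2.65424587e-04, -5.82715845e+01,  2.93067706e+01,  6.99767411e+00,
        6.96237505e-03, -1.49798116e-04]), 'eef_pos': array([ 0.16475787, -0.6540923 ,  0.2336029 ]), 'tcp_rot': array([-1.82898922e-04, -1.23030035e-01,  9.92402588e-01,  8.25372807e-04]), 'force': array([-0.62282519, -0.06301002,  0.07628118]), 'ft_torque': array([-0.00180422,  0.0001689 ,  0.02137962]), 'finger_force': 0.0, 'finger_gap': 0.0876652821279034}
scene {'mtx': array([[421.0648633 ,   0.        , 252.62809244],
       [  0.        , 421.0648633 , 187.73103978],
       [  0.        ,   0.        ,   1.        ]]), 'position': array([1.08101294, 0.37704932, 0.72572051]), 'rotation': array([-0.18327131,  0.39659187,  0.82568598, -0.3568882 ])}
stand [(0.68, [132.0, 116.0, 236.0, 217.0])]
bracket [(0.84, [309.0, 
[... 777 characters left out ...]
.0, 216.0]), (0.33, [161.0, 184.0, 219.0, 219.0])]
bracket [(0.74, [245.0, 125.0, 271.0, 160.0]), (0.63, [191.0, 178.0, 202.0, 217.0])]
rack [(0.96, [161.0, 182.0, 220.0, 219.0]), (0.62, [193.0, 177.0, 201.0, 212.0])]
blank [(0.62, [158.0, 178.0, 171.0, 218.0]), (0.37, [297.0, 169.0, 390.0, 193.0])]
pad_top [(0.77, [335.0, 172.0, 389.0, 189.0]), (0.65, [192.0, 175.0, 202.0, 218.0])]
nose_tip [(0.57, [294.0, 168.0, 390.0, 192.0])]
eye [(0.55, [195.0, 181.0, 205.0, 216.0]), (0.53, [285.0, 167.0, 388.0, 219.0])]
red_bottle [(0.48, [231.0, 242.0, 247.0, 262.0])]
jar [(0.58, [244.0, 127.0, 272.0, 160.0])]
cheeks [(0.63, [289.0, 168.0, 389.0, 218.0])]
peg_mid [(0.85, [289.0, 168.0, 388.0, 220.0])]
```

Run:
```python
import cv2,numpy as np
b=cv2.imread("pics/top.png");a=cv2.imread("pics/scene.png")
# crops from the 1.5x pics
t=cv2.resize(b[int(110*1.5):int(270*1.5),int(150*1.5):int(400*1.5)],(800,512),interpolation=cv2.INTER_CUBIC)
cv2.imwrite("pics/topc.png",t)
```

```text
(no output)
```

View pics/topc.png

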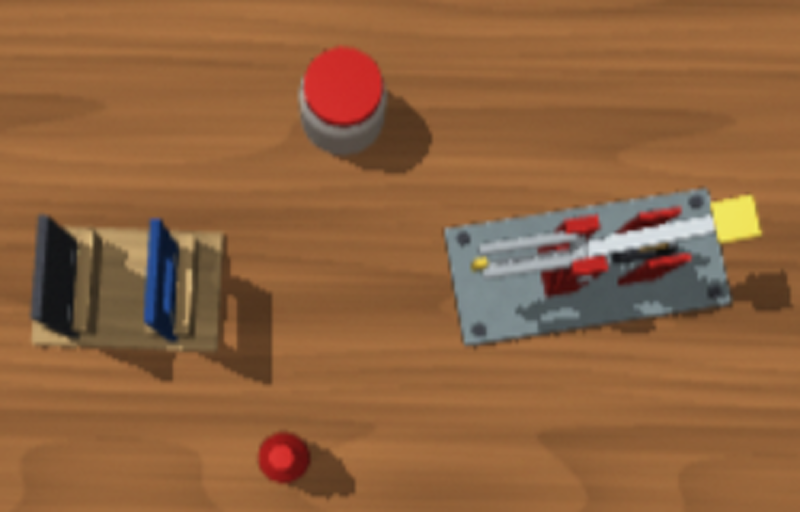

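View pics/scene.png

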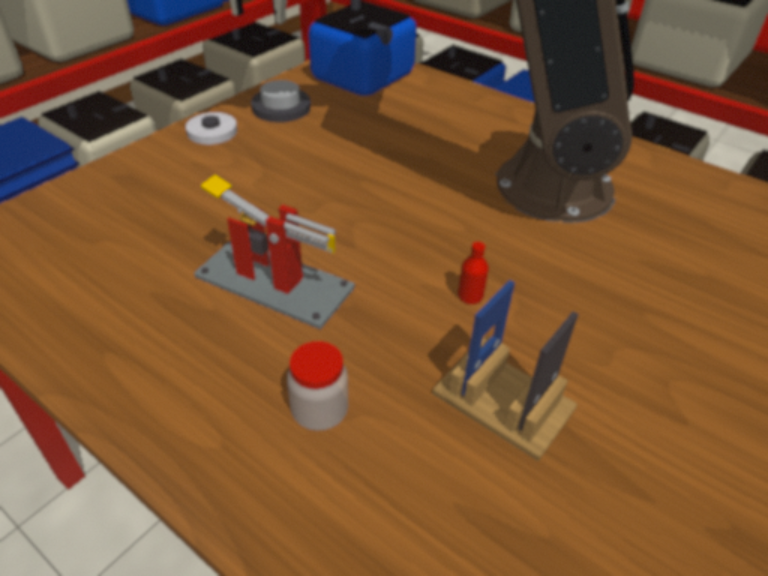

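The top crop (scale 3.2, offset 150,110) shows the rack at left, with the blue bracket nearer the stand (about 155,275) and the dark blank at its outer slot. The stand's peg points left towards the rack, with base corners at (444,228), (710,188), (730,302) and (465,343). The yellow pad is at (737,218) and the nose at (480,264).

```bash
cat > h.py <<'E'
import numpy as np,cv2
from scipy.spatial.transform import Rotation as R
from bench import ctrl
def q(w): return R.from_quat([w[1],w[2],w[3],w[0]])
def cam(n,st=None):
    m=ctrl.camera_model(n)
    if "mount" in m:
        st=st or ctrl.state();T=np.eye(4);T[:3,:3]=q(st["tcp_rot"]).as_matrix();T[:3,3]=st["eef_pos"]
        T=T@np.array(m["mount"]);return m["mtx"],T[:3,:3],T[:3,3]
    return m["mtx"],q(m["rotation"]).as_matrix(),np.array(m["position"])
def bp(c,uv,z):
    K,r,p=c;d=(r@np.linalg.inv(K)@np.c_[np.atleast_2d(uv),np.ones(len(np.atleast_2d(uv)))].T).T
    return p+d*((z-p[2])/d[:,2])[:,None]
def pr(c,X):
    K,r,p=c;y=(np.atleast_2d(X)-p)@r@K.T;return y[:,:2]/y[:,2:]
E
python3 - <<'E'
from h import *
np.set_printoptions(precision=4,suppress=True)
c=cam("top")
f=lambda p:np.array(p)/3.2+[150,110]
S=bp(c,f([(444,228),(710,188),(730,302),(465,343)]),.012)
print("stand corners",S[:,:2],"sides",np.linalg.norm(np.diff(S,axis=0),axis=1))
d=(S[0]+S[3]-S[1]-S[2])[:2];print("centre",S.mean(0),"yaw of +y",np.degrees(np.arctan2(d[1],d[0])))
print("nose z.149",bp(c,f((480,264)),.149),"pad z.167",bp(c,f((737,218)),.167))
print("rods post end",bp(c,f([(580,245),(480,247),(487,270)]),.15))
B=bp(c,f([(155,220),(150,330)]),.17);print("bracket top",B,np.linalg.norm(B[0]-B[1]))
print("blank top",bp(c,f([(42,217),(36,318)]),.17))
print("rack",bp(c,f([(35,345),(222,348),(222,235)]),.01))
print("jar",bp(c,f((343,85)),.1),"bottle",bp(c,f((282,457)),.11))
print(c[1])
E
```

```text
stand corners [[ 0.5986 -0.1013]
 [ 0.6425 -0.3489]
 [ 0.5358 -0.3649]
 [ 0.4921 -0.1216]] sides [0.2514 0.1079 0.2471]
centre [ 0.5672 -0.2342  0.012 ] yaw of +y 100.11947480094308
nose z.149 [[ 0.544  -0.1191  0.149 ]] pad z.167 [[ 0.5836 -0.3237  0.167 ]]
rods post end [[ 0.5615 -0.2005  0.15  ]
 [ 0.5579 -0.1189  0.15  ]
 [ 0.539  -0.1247  0.15  ]]
bracket top [[0.5701 0.1445 0.17  ]
 [0.4814 0.1444 0.17  ]] 0.08869969375846201
blank top [[0.5704 0.2354 0.17  ]
 [0.4888 0.2353 0.17  ]]
rack [[0.4809 0.2721 0.01  ]
 [0.4823 0.1007 0.01  ]
 [0.5873 0.1046 0.01  ]]
jar [[ 0.7071 -0.0042  0.1   ]] bottle [[0.3847 0.0391 0.11  ]]
[[ 0.0243 -0.9873  0.157 ]
 [-0.9997 -0.0239  0.0045]
 [-0.0007 -0.157  -0.9876]]
```

```bash
python3 -m inch '[[100,0,0,-20,0,0,7],[100,-20,30,-15,0,0,7],[100,-25,40,-10,0,0,0],[100,-27,40,0,0,0,0],[100,-27,40,0,0,0,0],[100,-27,40,0,0,0,0],[100,-27,40,0,0,0,0],[100,-27,40,0,0,0,0],[100,-27,40,0,0,0,0],[100,-27,40,0,0,0,0]]'; python3 -m inch '[[100,-20,40,0,0,0,0],[100,-20,40,0,0,0,0],[100,-20,40,0,0,0,0],[100,-15,40,0,0,0,0],[100,-13,40,0,0,0,0],[100,-10,40,0,0,0,0],[100,-10,40,0,0,0,0],[100,-10,40,0,0,0,0],[100,-5,30,0,0,0,0],[100,0,0,0,0,0,0]]'; python3 -c "
from bench import ctrl;print(ctrl.camera_model('wrist'))"
```

```text
time_s: 2.2
eef_pos: [0.3949, -0.3, 0.28]
tcp_rot: [0.001, -0.001, 1.0, -0.0]
force: [0.3, -1.1, -0.0]
finger_gap: 0.0881
finger_force: 0.0
time_s: 3.2
eef_pos: [0.517, 0.0516, 0.2794]
tcp_rot: [0.0, -0.003, 1.0, 0.0]
force: [0.5, -0.5, -0.5]
finger_gap: 0.0877
finger_force: 0.0
{'mtx': array([[285.98740512,   0.        , 257.64056721],
       [  0.        , 285.98740512, 191.85613024],
       [  0.        ,   0.        ,   1.        ]]), 'mount': array([[-7.19018670e-04, -9.62004418e-01, -2.73032933e-01,
         7.31518793e-02],
       [ 9.99998598e-01, -2.78805827e-04, -1.65110201e-03,
         4.52918653e-04],
       [ 1.51224426e-03, -2.73033737e-01,  9.62003270e-01,
        -1.48927927e-01],
       [ 0.00000000e+00,  0.00000000e+00,  0.00000000e+00,
         1.00000000e+00]])}
```

```bash
python3 -m inch '[[100,0,45,0,0,0,0],[100,0,35,0,0,0,0],[100,0,0,0,0,0,0]]'
python3 - <<'E'
from h import *
import pickle
st=ctrl.state();im=ctrl.get_image("wrist");c=cam("wrist",st);pickle.dump(c,open("c1.pkl","wb"))
cv2.imwrite("pics/w1.png",cv2.resize(im,(768,576),interpolation=cv2.INTER_CUBIC))
print(st["eef_pos"])
for n in("bracket","rack","blank"):print(n,[(x["p"],np.round(x["extent"]).tolist()) for x in ctrl.look_for(n,"wrist")[:2]])
E
```

```text
time_s: 3.5
eef_pos: [0.5163, 0.1311, 0.2795]
tcp_rot: [0.0, -0.002, 1.0, 0.0]
force: [0.2, -1.3, -0.5]
finger_gap: 0.0877
finger_force: 0.0
[0.51625482 0.13108525 0.27945837]
bracket [(0.93, [263.0, 143.0, 278.0, 249.0])]
rack [(0.9, [243.0, 140.0, 359.0, 215.0])]
blank [(0.7, [328.0, 146.0, 376.0, 230.0])]
```

View pics/w1.png

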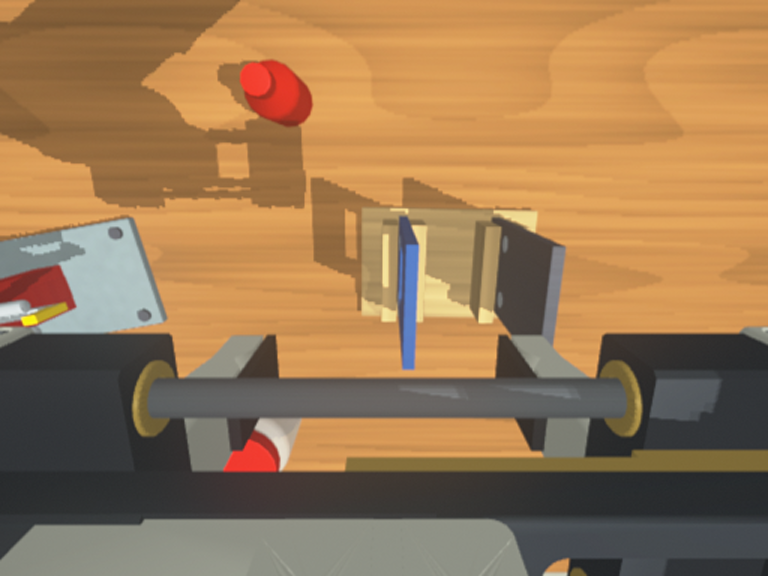

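The wrist view shows the bracket's top face running from about (411,245) to (408,368), between the open fingers. The blank is right of it at (560,245), and the stand's front end with the yellow nose is at left (30,318).

Run:
```python
from h import *
import pickle
np.set_printoptions(precision=4,suppress=True)
c=pickle.load(open("c1.pkl","rb"));im=cv2.resize(cv2.imread("pics/w1.png"),(512,384))
B=bp(c,np.array([(411.5,245),(408,368)])/1.5,.17);d=B[1]-B[0];print(B,np.linalg.norm(d),np.degrees(np.arctan2(d[1],d[0])),B.mean(0))
# shaded mask centre of the lighter top face
big=cv2.imread("pics/w1.png");
for v in(260,300,340,355):
    r=big[v,390:430].astype(int);print(v,[(390+i,*r[i]) for i in range(5,32,2)] if v in(260,340) else "")
print("nose",bp(c,np.array([(30,318)])/1.5,.149))
S=bp(c,np.array([(131,217),(165,320)])/1.5,.012);print("stand front corners",S)
print("rack corners",bp(c,np.array([(364,208),(537,211),(358,312)])/1.5,.01))
```

```text
[[0.4893 0.1463 0.17  ]
 [0.5715 0.1456 0.17  ]] 0.08222098697152733 -0.4657519998000575 [0.5304 0.1459 0.17  ]
260 [(395, np.int64(99), np.int64(146), np.int64(174)), (397, np.int64(90), np.int64(120), np.int64(143)), (399, np.int64(109), np.int64(85), np.int64(84)), (401, np.int64(185), np.int64(119), np.int64(87)), (403, np.int64(107), np.int64(81), np.int64(79)), (405, np.int64(144), np.int64(100), np.int64(83)), (407, np.int64(200), np.int64(128), np.int64(91)), (409, np.int64(202), np.int64(130), np.int64(91)), (411, np.int64(202), np.int64(129), np.int64(91)), (413, np.int64(202), np.int64(129), np.int64(92)), (415, np.int64(203), np.int64(128), np.int64(87)), (417, np.int64(201), np.int64(134), np.int64(103)), (419, np.int64(160), np.int64(204), np.int64(231)), (421, np.int64(144), np.int64(217), np.int64(239))]
300 
340 [(395, np.int64(89), np.int64(153), np.int64(214)), (397, np.int64(89), np.int64(155), np.int64(218)), (399, np.int64(89), np.int64(140), np.int64(194)), (401, np.int64(92), np.int64(83), np.int64(97)), (403, np.int64(150), np.int64(99), np.int64(81)), (405, np.int64(195), np.int64(125), np.int64(91)), (407, np.int64(197), np.int64(127), np.int64(92)), (409, np.int64(196), np.int64(126), np.int64(92)), (411, np.int64(196), np.int64(125), np.int64(91)), (413, np.int64(198), np.int64(127), np.int64(92)), (415, np.int64(156), np.int64(139), np.int64(156)), (417, np.int64(95), np.int64(153), np.int64(213)), (419, np.int64(88), np.int64(154), np.int64(215)), (421, np.int64(90), np.int64(154), np.int64(214))]
355 
nose [[ 0.5452 -0.1153  0.149 ]]
stand front corners [[ 0.4914 -0.1155  0.012 ]
 [ 0.5969 -0.0972  0.012 ]]
rack corners [[0.4821 0.1092 0.01  ]
 [0.4843 0.276  0.01  ]
 [0.588  0.1019 0.01  ]]
```

```bash
python3 -m inch '[[100,-14,14.5,20,0,0,0],[100,0,0,40,0,0,0],[100,0,0,40,0,0,0],[100,0,0,20,0,0,0],[100,0,0,16.5,0,0,0],[100,0,0,0,0,0,0]]'; python3 -m inch '[[0,0,0,0,0,0,0],[0,0,0,0,0,0,0],[0,0,0,0,0,0,0],[0,0,0,0,0,0,0],[0,0,0,0,0,0,0],[0,0,0,0,0,0,0]]'
```

```text
time_s: 4.3
eef_pos: [0.5289, 0.1412, 0.1409]
tcp_rot: [-0.002, -0.0, 1.0, -0.001]
force: [-1.8, -0.6, -0.4]
finger_gap: 0.0878
finger_force: 0.0
time_s: 4.9
eef_pos: [0.5302, 0.1432, 0.1433]
tcp_rot: [0.0, -0.001, 1.0, 0.0]
force: [0.2, 0.1, -0.1]
finger_gap: 0.0455
finger_force: 0.0
```

```bash
python3 -m inch '[[0,0,0,0,0,0,0],[0,0,0,0,0,0,0],[0,0,0,0,0,0,0],[0,0,0,0,0,0,0],[0,0,0,0,0,0,0],[0,0,0,0,0,0,0],[0,0,0,0,0,0,0]]'
```

```text
time_s: 5.6
eef_pos: [0.5302, 0.1441, 0.143]
tcp_rot: [0.0, -0.001, 1.0, 0.001]
force: [-1.0, 4.8, -1.1]
finger_gap: 0.0079
finger_force: 29.9
```

```bash
python3 -m inch '[[0,0,1,-10,0,0,0],[0,0,0,-25,0,0,0],[0,0,0,-25,0,0,0],[0,0,0,-20,0,0,0],[0,0,-25,0,0,0,0],[0,-2,-45,0,0,0,0],[0,-2,-45,0,0,0,0],[0,-2,-45,0,0,0,0],[0,0,-35,0,0,0,0],[0,0,-18,0,0,0,-3]]';python3 -m inch '[[0,0,0,0,0,0,-5],[0,0,0,0,0,0,-2.5],[0,0,0,0,0,0,0],[0,0,0,0,0,0,0],[0,0,0,0,0,0,0]]'
python3 - <<'E'
from h import *
import pickle
st=ctrl.state();im=ctrl.get_image("wrist");c=cam("wrist",st);pickle.dump((c,st),open("c2.pkl","wb"))
cv2.imwrite("pics/w2.png",cv2.resize(im,(768,576),interpolation=cv2.INTER_CUBIC))
print(st["eef_pos"],st["tcp_rot"],st["force"])
E
```

```text
time_s: 6.6
eef_pos: [0.5356, -0.0721, 0.2234]
tcp_rot: [-0.001, -0.027, 1.0, -0.001]
force: [-0.4, 0.5, -2.4]
finger_gap: 0.0081
finger_force: 30.0
time_s: 7.1
eef_pos: [0.5365, -0.0689, 0.2232]
tcp_rot: [-0.0, -0.092, 0.996, -0.0]
force: [0.4, 0.2, -1.6]
finger_gap: 0.0079
finger_force: 30.0
[ 0.53646447 -0.06891482  0.22319149] [-1.82964725e-04 -9.23133474e-02  9.95729981e-01 -1.31452677e-04] [ 0.43192768  0.23670313 -1.63196002]
```

View pics/w2.png

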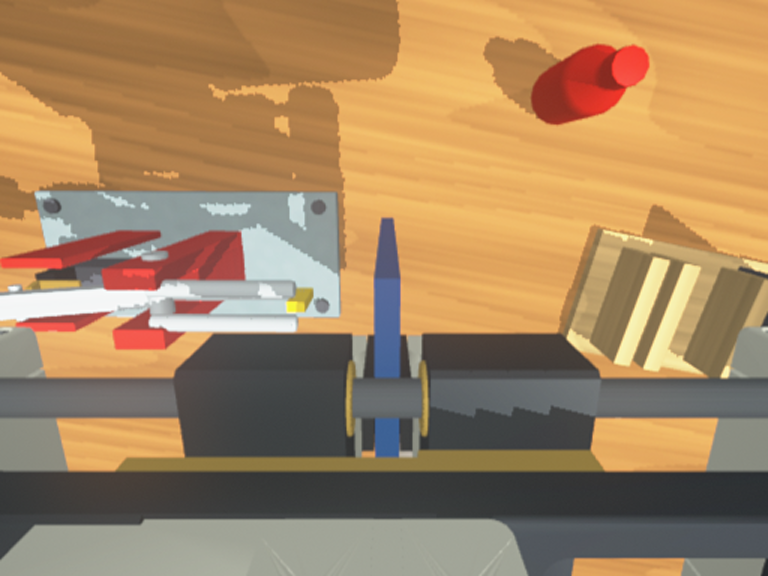

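The rods lie nearly horizontal in the wrist view, with axes at v 289 and v 324 and ends at u≈296. The bracket edge is at u≈387, so the yaw is already aligned with the peg.

Run:
```python
from h import *
import pickle
np.set_printoptions(precision=4,suppress=True)
c,st=pickle.load(open("c2.pkl","rb"));r=q(st["tcp_rot"]).as_matrix();p=st["eef_pos"]
P=bp(c,np.array([(163,289),(295,289),(150,324),(297,324),(60,303)])/1.5,.145);print(P);print("tool mm",(P-p)@r*1000)
n=bp(c,np.array([(296,305)])/1.5,.147);print("nose tool",(n-p)@r*1000)
E1=bp(c,np.array([(36,192),(337,192)])/1.5,.012);print("plate edge tool",(E1-p)@r*1000)
top=p[2]+.027;print("bracket near edge tool",(bp(c,np.array([(388,277)])/1.5,top)-p)@r*1000)
```

```text
[[ 0.5512 -0.1915  0.145 ]
 [ 0.5378 -0.12    0.145 ]
 [ 0.5733 -0.1978  0.145 ]
 [ 0.558  -0.1163  0.145 ]
 [ 0.5699 -0.2476  0.145 ]]
tool mm [[   8.013  -123.2081   78.2227]
 [   7.9974  -50.4098   78.2061]
 [ -12.5308 -133.4849   78.2171]
 [ -12.5353  -50.489    78.1981]
 [  -0.0809 -181.7586   78.2329]]
nose tool [[ -0.6154 -49.9507  76.2027]]
plate edge tool [[  52.8528 -288.2056  211.2778]
 [  52.6995  -40.788   211.2213]]
bracket near edge tool [[ 41.7912   0.6202 -26.9839]]
```

```bash
python3 -m inch '[[0,-2,0,15,0,0,0],[0,0,0,20,0,0,0],[0,0,0,9.5,0,0,0],[0,0,-20,0,0,0,0],[0,0,0,0,0,0,0],[0,0,0,0,0,0,0]]'
python3 - <<'E'
from h import *
import pickle
np.set_printoptions(precision=4,suppress=True)
st=ctrl.state();print(st["eef_pos"],st["force"])
r=q(st["tcp_rot"]).as_matrix();p=st["eef_pos"];c=cam("scene")
im=ctrl.get_image("scene")
# predicted window corners (tool frame: tool z down); underside at tool z +133
W=np.array([(x,0,133-h) for x in(-25,25) for h in(66,110)]+[(x,0,133-h) for x in(-42,42) for h in(0,160)])/1000
uv=pr(c,p+W@r.T)
stp=pickle.load(open("c2.pkl","rb"))[1];rs=q(stp["tcp_rot"]).as_matrix();ps=stp["eef_pos"]
rod=ps+np.array([(-12.3,-50.4,78.2),(7.7,-50.4,78.2)])/1000@rs.T
x0,y0,s=150,100,4
o=cv2.resize(im[y0:y0+140,x0:x0+190],None,fx=s,fy=s,interpolation=cv2.INTER_CUBIC)
for k,u in enumerate(np.vstack([uv,pr(c,rod)])):cv2.circle(o,tuple(int(v) for v in (u-[x0,y0])*s),3,(0,255,0) if k<8 else (255,0,255),-1)
cv2.imwrite("pics/s2.png",o)
E
```

```text
time_s: 7.75
eef_pos: [0.5424, -0.0883, 0.1787]
tcp_rot: [-0.0, -0.092, 0.996, -0.0]
force: [0.9, 0.4, -3.6]
finger_gap: 0.0077
finger_force: 30.0
[ 0.5424 -0.0883  0.1787] [ 0.9028  0.4063 -3.6017]
```

View pics/s2.png

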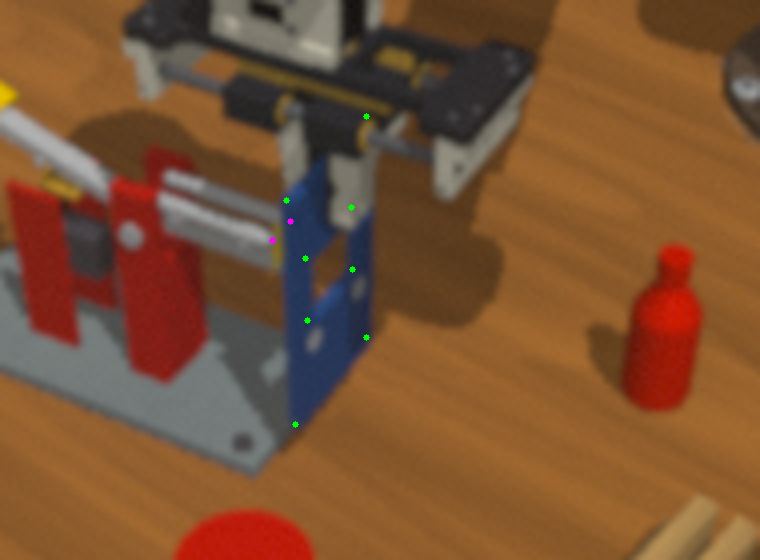

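The scene crop shows the bracket's outline and window within 2 mm of the predicted (green) corners. The rod ends (magenta, 272–290, 222–240) are ahead of the window. Next step is inserting it.

```bash
python3 -m inch '[[0,0,-12,0,0,0,0],[0,0,-12,0,0,0,0],[0,0,0,0,0,0,0]]'; python3 -m inch '[[0,0,-10,0,0,0,0],[0,0,-15,0,0,0,0],[0,0,-15,0,0,0,0],[0,0,-4,0,0,0,0],[0,0,0,0,0,0,0],[0,0,0,0,0,0,0]]'
```

```text
time_s: 8.1
eef_pos: [0.547, -0.1131, 0.1786]
tcp_rot: [0.0, -0.092, 0.996, -0.0]
force: [-0.5, 0.2, -2.3]
finger_gap: 0.0075
finger_force: 30.0
time_s: 8.7
eef_pos: [0.5547, -0.1553, 0.1784]
tcp_rot: [-0.0, -0.092, 0.996, 0.0]
force: [0.2, -0.6, -3.4]
finger_gap: 0.0082
finger_force: 30.0
```

```bash
python3 -m inch '[[0,0,0,2,0,0,0],[0,0,0,2,0,0,0],[0,0,0,0,0,0,0],[0,0,0,0,0,0,0]]'; python3 -m inch '[[0,0,0,1,0,0,0],[0,0,0,0,0,0,0],[0,0,0,0,0,0,0]]'
```

```text
time_s: 9.1
eef_pos: [0.5548, -0.1548, 0.1745]
tcp_rot: [-0.0, -0.093, 0.996, -0.0]
force: [-0.1, 0.7, -2.4]
finger_gap: 0.0084
finger_force: 30.0
time_s: 9.4
eef_pos: [0.5549, -0.155, 0.1736]
tcp_rot: [0.0, -0.093, 0.996, -0.0]
force: [0.3, 0.6, -1.4]
finger_gap: 0.0079
finger_force: 30.0
```

```bash
python3 -m inch '[[0,0,0,1,0,0,0],[0,0,0,0,0,0,0],[0,0,0,0,0,0,0]]'
```

```text
time_s: 9.7
eef_pos: [0.555, -0.1551, 0.1729]
tcp_rot: [0.0, -0.093, 0.996, -0.0]
force: [-0.5, 0.8, 2.3]
finger_gap: 0.008
finger_force: 30.0
```

```bash
python3 -m inch '[[30,0,0,0,0,0,0],[30,0,0,0,0,0,0],[30,0,0,0,0,0,0],[30,0,0,0,0,0,0],[30,0,0,0,0,0,0],[30,0,0,-10,0,0,0],[30,0,0,-20,0,0,0],[30,0,0,-30,0,0,0],[30,0,0,-20,0,0,0],[30,0,0,0,0,0,0]]'
python3 - <<'E'
from h import *
im=ctrl.get_image("scene");x0,y0,s=120,90,4
a=cv2.resize(im[y0:y0+140,x0:x0+130],None,fx=3,fy=3,interpolation=cv2.INTER_CUBIC)
im=ctrl.get_image("wrist");b=cv2.resize(im,(410,420))
cv2.imwrite("pics/s3.png",np.hstack([a,b]))
E
```

```text
time_s: 10.7
eef_pos: [0.5566, -0.1553, 0.2568]
tcp_rot: [0.003, -0.093, 0.996, -0.001]
force: [0.3, -0.9, 0.5]
finger_gap: 0.0264
finger_force: 0.0
```

View pics/s3.png

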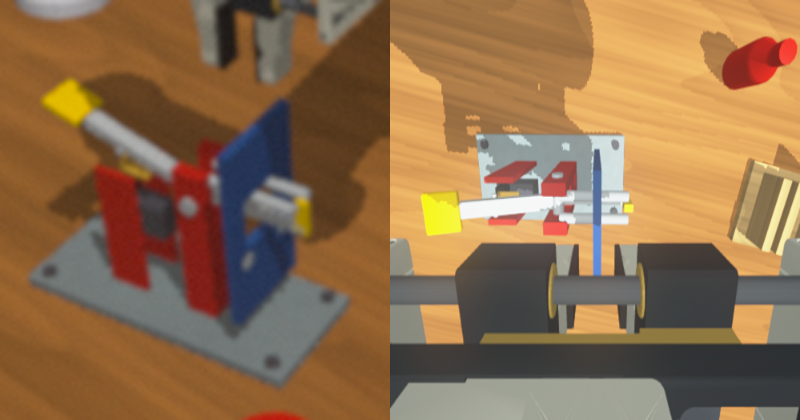

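The bracket hangs with both rods through its window, and the keeper is still unlatched. Next I close the fingers and move above the pad.

```bash
python3 -m inch '[[0,0,-25,0,0,0,0],[0,0,-40,0,0,0,0],[0,1.5,-40,0,0,0,0],[0,0,-40,0,0,0,0],[0,0,-26,0,0,0,0],[0,0,0,20,0,0,0],[0,0,0,25,0,0,0],[0,0,0,10,0,0,0],[0,0,0,5,0,0,0],[0,0,0,0,0,0,0]]'
python3 - <<'E'
from h import *
np.set_printoptions(precision=4,suppress=True)
st=ctrl.state();im=ctrl.get_image("wrist")
print(st["eef_pos"],st["force"],st["finger_gap"])
b=cv2.resize(im,(512,384));s=cv2.resize(ctrl.get_image("scene")[80:210,110:260],(443,384),interpolation=cv2.INTER_CUBIC)[:,:288]
cv2.imwrite("pics/w4.png",np.hstack([b,s]))
E
```

```text
time_s: 11.8
eef_pos: [0.5848, -0.3232, 0.1922]
tcp_rot: [-0.001, -0.093, 0.996, 0.0]
force: [0.6, 0.2, -0.2]
finger_gap: 0.0003
finger_force: 0.0
[ 0.5848 -0.3232  0.1922] [ 0.579   0.1539 -0.1636] 0.0003398411226467458
```

View pics/w4.png

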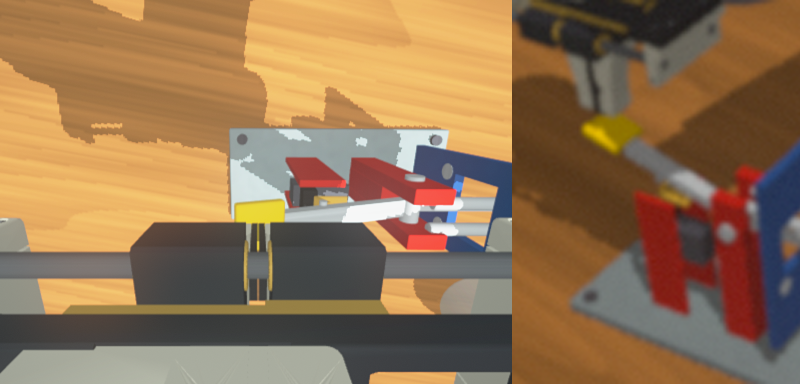

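Fingertips are centred over the pad (u 235–284, mid-line 259). Now pressing in small felt steps.

```bash
g(){ grep -E 'eef|^force'|cut -c1-60|paste - -; }
python3 -m inch '[[0,0,0,6,0,0,0],[0,0,0,3,0,0,0],[0,0,0,3,0,0,0],[0,0,0,0,0,0,0]]'|g
python3 -m inch '[[0,0,0,3,0,0,0],[0,0,0,3,0,0,0],[0,0,0,0,0,0,0]]'|g
python3 -m inch '[[0,0,0,2,0,0,0],[0,0,0,2,0,0,0],[0,0,0,0,0,0,0]]'|g
python3 -m inch '[[0,0,0,2,0,0,0],[0,0,0,2,0,0,0],[0,0,0,0,0,0,0]]'|g
```

```text
eef_pos: [0.585, -0.3233, 0.1804]	force: [-0.2, 0.4, 0.3]
eef_pos: [0.5854, -0.324, 0.1751]	force: [0.1, -2.5, 5.1]
eef_pos: [0.5855, -0.3239, 0.1712]	force: [0.0, -1.9, 4.8]
eef_pos: [0.5858, -0.3245, 0.1681]	force: [-0.8, -3.4, 8.5]
```

```bash
g(){ grep -E 'eef|^force'|cut -c1-60|paste - -; }
for i in 1 ; do python3 -m inch '[[0,0,0,1.5,0,0,0],[0,0,0,0,0,0,0]]'|g
python3 -m inch '[[0,0,0,1.5,0,0,0],[0,0,0,0,0,0,0]]'|g
python3 -m inch '[[0,0,0,1.5,0,0,0],[0,0,0,0,0,0,0]]'|g
python3 -m inch '[[0,0,0,1.5,0,0,0],[0,0,0,0,0,0,0]]'|g; done
```

```text
eef_pos: [0.5858, -0.3247, 0.1668]	force: [-1.1, -3.9, 8.5]
eef_pos: [0.5859, -0.3248, 0.1654]	force: [-1.2, -4.1, 8.8]
eef_pos: [0.5859, -0.3248, 0.164]	force: [-0.9, -4.8, 8.7]
eef_pos: [0.586, -0.325, 0.1626]	force: [0.2, -3.5, 9.3]
```

```bash
g(){ grep -E 'eef|^force'|cut -c1-60|paste - -; }
python3 -m inch '[[0,0,0,1.5,0,0,0],[0,0,0,0,0,0,0]]'|g
python3 -m inch '[[0,0,0,1.5,0,0,0],[0,0,0,0,0,0,0]]'|g
python3 -m inch '[[0,0,0,1,0,0,0],[0,0,0,0,0,0,0]]'|g
python3 -m inch '[[0,0,0,1,0,0,0],[0,0,0,0,0,0,0]]'|g
python3 -m inch '[[0,0,0,1,0,0,0],[0,0,0,0,0,0,0]]'|g
```

```text
eef_pos: [0.5861, -0.325, 0.1612]	force: [0.3, -4.5, 9.9]
eef_pos: [0.5861, -0.3251, 0.1598]	force: [-0.8, -5.1, 9.9]
eef_pos: [0.5862, -0.3253, 0.159]	force: [-1.1, -6.2, 10.7]
eef_pos: [0.5862, -0.3252, 0.158]	force: [0.5, -6.0, 9.8]
eef_pos: [0.5862, -0.3254, 0.1571]	force: [-1.3, -6.2, 10.7]
```

```bash
g(){ grep -E 'eef|^force'|cut -c1-60|paste - -; }
for i in 1 2; do python3 -m inch '[[0,0,0,1,0,0,0],[0,0,0,0,0,0,0]]'|g
python3 -m inch '[[0,0,0,1,0,0,0],[0,0,0,0,0,0,0]]'|g
python3 -m inch '[[0,0,0,1,0,0,0],[0,0,0,0,0,0,0]]'|g;done
```

```text
eef_pos: [0.5863, -0.3254, 0.1561]	force: [-0.6, -6.1, 10.6]
eef_pos: [0.5863, -0.3255, 0.1552]	force: [-0.9, -6.6, 11.2]
eef_pos: [0.5863, -0.3256, 0.1543]	force: [-0.7, -5.7, 10.8]
eef_pos: [0.5864, -0.3256, 0.1533]	force: [-1.4, -6.7, 10.6]
eef_pos: [0.5864, -0.3256, 0.1523]	force: [-1.2, -5.7, 10.7]
eef_pos: [0.5864, -0.3257, 0.1515]	force: [-1.8, -6.3, 10.8]
```

```bash
g(){ grep -E 'eef|^force'|cut -c1-60|paste - -; }
for i in 1 2; do python3 -m inch '[[0,0,0,1,0,0,0],[0,0,0,0,0,0,0]]'|g
python3 -m inch '[[0,0,0,1,0,0,0],[0,0,0,0,0,0,0]]'|g
done
```

```text
eef_pos: [0.5865, -0.3257, 0.1504]	force: [-0.8, -8.0, 12.0]
eef_pos: [0.5864, -0.3255, 0.1492]	force: [-0.5, -6.0, 9.9]
eef_pos: [0.5864, -0.3252, 0.1478]	force: [0.2, -5.4, 8.1]
eef_pos: [0.5863, -0.3249, 0.1465]	force: [1.1, -4.6, 7.7]
```

```bash
g(){ grep -E 'eef|^force'|cut -c1-60|paste - -; }
python3 -m inch '[[0,0,0,2,0,0,0],[0,0,0,0,0,0,0]]'|g
python3 -m inch '[[0,0,0,2,0,0,0],[0,0,0,0,0,0,0]]'|g
python3 -m inch '[[0,0,0,1.5,0,0,0],[0,0,0,0,0,0,0]]'|g
python3 -m inch '[[0,0,0,1,0,0,0],[0,0,0,0,0,0,0]]'|g
python3 -m inch '[[0,0,0,1,0,0,0],[0,0,0,0,0,0,0]]'|g
```

```text
eef_pos: [0.5863, -0.3248, 0.1443]	force: [1.4, -4.3, 6.8]
eef_pos: [0.5863, -0.3248, 0.1421]	force: [1.5, -4.2, 7.4]
eef_pos: [0.5861, -0.3245, 0.1403]	force: [1.7, -4.1, 5.8]
eef_pos: [0.5858, -0.324, 0.1388]	force: [1.3, -3.7, 4.1]
eef_pos: [0.5858, -0.324, 0.1381]	force: [1.2, -3.0, 7.7]
```

```bash
g(){ grep -E 'eef|^force'|cut -c1-60|paste - -; }
python3 -m inch '[[0,0,0,1,0,0,0],[0,0,0,0,0,0,0]]'|g
python3 -m inch '[[0,0,0,0.7,0,0,0],[0,0,0,0,0,0,0]]'|g
```

```text
eef_pos: [0.5859, -0.324, 0.1372]	force: [0.3, -3.6, 8.0]
eef_pos: [0.5858, -0.324, 0.1366]	force: [0.1, -2.3, 8.8]
```

```bash
g(){ grep -E 'eef|^force'|cut -c1-60|paste - -; }
python3 -m inch '[[0,0,0,0.5,0,0,0],[0,0,0,0,0,0,0]]'|g
python3 -m inch '[[0,0,0,-2,0,0,0],[0,0,0,0,0,0,0],[0,0,0,0,0,0,0]]'|g
python3 -m inch '[[0,0,0,-2,0,0,0],[0,0,0,0,0,0,0],[0,0,0,0,0,0,0]]'|g
```

```text
eef_pos: [0.5858, -0.324, 0.1361]	force: [1.2, -3.0, 8.0]
eef_pos: [0.5858, -0.324, 0.1382]	force: [0.9, -2.8, 7.3]
eef_pos: [0.585, -0.3231, 0.1389]	force: [0.3, -0.0, 3.8]
```

```bash
g(){ grep -E 'eef|^force'|cut -c1-60|paste - -; }
python3 -m inch '[[0,0,0,-1.5,0,0,0],[0,0,0,0,0,0,0],[0,0,0,0,0,0,0]]'|g
python3 -m inch '[[0,0,0,-1.5,0,0,0],[0,0,0,0,0,0,0],[0,0,0,0,0,0,0]]'|g
```

```text
eef_pos: [0.5844, -0.323, 0.1396]	force: [-0.6, 0.9, 0.1]
eef_pos: [0.5849, -0.3233, 0.1418]	force: [-0.3, 0.1, 0.2]
```

Force has gone to zero with the lever still down, so the catch holds. Next I back off and check visually.

```bash
python3 -m inch '[[0,0,0,-10,0,0,0],[0,0,0,-25,0,0,0],[0,0,0,-40,0,0,0],[0,0,0,-40,0,0,0],[0,0,-30,0,0,0,0],[0,0,-40,0,0,0,0],[0,0,-30,0,0,0,0],[0,0,0,0,0,0,0]]'
python3 - <<'E'
from h import *
a=cv2.resize(ctrl.get_image("scene")[90:310,110:400],(580,440),interpolation=cv2.INTER_CUBIC)
cv2.imwrite("pics/s5.png",a)
E
```

```text
time_s: 20.6
eef_pos: [0.6031, -0.4249, 0.2565]
tcp_rot: [-0.0, -0.091, 0.996, -0.0]
force: [0.6, 0.7, 0.2]
finger_gap: 0.0003
finger_force: 0.0
```

View pics/s5.png

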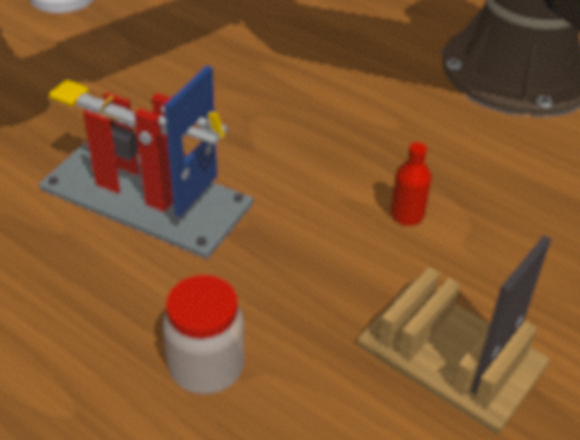

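The keeper lever is down near level (pad at 68,93), its nose stands up in front of the bracket (216,124), the bracket hangs on the rods, and the bystanders are undisturbed.

```bash
python3 -c "
from bench import ctrl;print(ctrl.sign_off())"
```

```text
the job is handed in; nothing more can be done
None
```

The bracket hangs on the twin-rod peg and the keeper is latched with its nose up in front of it; the highest force I read while pressing was about 12 N, and I handed the job in at about 21 s.

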